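# Feed the polishing carriage by one turn of the hand wheel and lock it

## Task

Feed the tang carriage across the polishing lap: with the fingertips, gently push the hand wheel round by its upright red handle, clockwise seen from above, through exactly one full turn, so that the handle stops where it started. Then push the yellow-knobbed lock lever over towards the lap, as far as it goes. Only push: do not grip the handle or the lever, and leave the bottle, jar, pot, pin, wrench and spare tang where they stand.

Things in the scene. Friction and masses are not known exactly. Their poses are not given: they have to be found in the camera images.
- feed_unit: grey fixed polishing unit. Origin on the bench (z = 0) below the axis of the hand wheel; its x points from the wheel to the round steel lap, its z up. Bed plate 20 mm thick, reaching from -85 to +170 mm in x and -120 to +240 mm in y; gearbox under the wheel 130 x 130 mm, top 70 mm above the bench; behind the wheel (x from 60 mm on) the carriage with a red arm, up to 92 mm above the bench; lap of radius 140 mm, its centre 300 mm along x. The lock lever stands at y = +165 mm
- wheel_center (a point): the point on the upright axis of the aluminium hand wheel, at the middle height of its rim, 91 mm above the bench. The wheel lies flat; rim radius 65 mm to the bar's middle, bar 13 mm thick (top of rim 98 mm above the bench), three spokes
- wheel_handle: upright red round handle over the end of one spoke, on the rim. Origin at the handle's centre, on its own axis, 65 mm from the wheel axis and 125 mm above the bench; 20 mm thick, reaching from 97 to 153 mm above the bench. It travels with the wheel and revolves freely on its own pin, so only its position tells anything; a fingertip 25 mm down beside it is deep enough and keeps the hand clear of it
- feed_wheel (a joint): angle of the hand wheel in rad, growing clockwise seen from above; one turn adds 6.283. It starts anywhere from -2 to 2 (stops at -2.6 and 9.6). Seen from above the handle lies, in the unit's frame, at the polar angle pi minus this value. Stiff: about 3 N at the handle turns it, and it stays where it is left; each turn moves the carriage 20 mm
- lock_lever (a joint): angle of the lock lever in rad: 0 as it starts, leaning 29 degrees to the unit's -x; 1.0 at its stop, leaning 29 degrees to the unit's +x. It stays where it is left; about 1 N at its knob moves it
- lock_lever_tip (a point): centre of the yellow ball knob (26 mm across) on the lock lever, a steel rod 10 mm thick, 85 mm from the hinge to the ball's centre. The hinge lies along the unit's y, 42 mm above the bench at x = 0, y = 165 mm in the unit's frame; the ball's centre starts 117 mm above the bench and tops out at 127 mm half-way
- stone_pot: small white open pot, 44 mm across and 35 mm tall, standing on the bed plate of the unit; origin at the middle of its underside; a bystander, not to be touched
- brass_dop: upright brass pin, 22 mm thick and 45 mm tall, standing on the bed plate; origin at the middle of its underside; a bystander, not to be touched
- oil_bottle: yellow bottle with a white cap, 54 mm across, 140 mm tall, on the bench; origin at the middle of its underside; a bystander, not to be touched
- powder_jar: white jar with a grey lid, 60 mm across, 70 mm tall, on the bench; origin at the middle of its underside; a bystander, not to be touched
- loose_tang: spare red tang lying flat on the bench, about 140 mm long along its x, 24 mm tall at its stud; origin at the middle of its underside; a bystander, not to be touched
- small_wrench: 150 mm wrench lying on the bench along its x; origin at the middle of its underside; a bystander, not to be touched

How it is judged:
By the outcome, as a careful person would: the job done as asked, in the order asked, and still so for the second after the job is handed in, with the robot touching nothing.
It also fails if it takes over 72 s, if anything falls off the work surface, if the arm or the gripper's body presses on something with over 40 N, if the wrist force passes 120 N, or if a joint passes its speed limit or range.

## Robot

A 7-joint arm with a two-finger parallel gripper is mounted at the origin on the work surface. World frame = base frame: x ahead of the robot, y to its left, z up, the work surface at z = 0. Lengths are in m, angles in degrees, forces in N, time in s.
With the tool pointing down it reaches from about 0.4 to 0.925 m from the base axis. Payload 5.6 kg.
Tool frame: the origin (TCP) lies midway between the tips of the shut fingers; the grasp point (between the pads) lies 19 mm behind it; z points along the fingers, y is the direction in which the jaws open and shut (so a half turn about z gives the same grasp; the last joint's range is limited). The gripper opens to 85 mm and grips with 20 to 120 N. Pads are 22 mm wide; open, the fingers measure 114 mm over their backs; the gripper's body (76 mm by 85 mm) begins 54 mm behind the grasp point. The pads swing forward as they close: fully open they stand 13 mm farther back than shut.
Start: joints at [-70.359, 26.786, -0.665, 91.828, 0.344, 61.387, -3.226], TCP at [0.245, 0.602, 0.231] pointing down, gripper open.
Joint ranges: [-144.91, 144.91], [-17.63, 115.5], [-89.93, 88.59], [15.96, 139.68], [-74.01, 254.01], [8.47, 105.57], [-167.45, 167.45]. Speed limits (degrees/s): [147.25, 147.25, 180, 180, 180, 180, 180].

## Interface

Orientations are given as [roll, pitch, yaw] about the fixed x, y, z axes, in that order (R = Rz(yaw) Ry(pitch) Rx(roll)).
In Python, from rig import sense, camera, job_done, masks_of gives the robot as it stands.
- The arm moves only by the shell command python3 -m handwheel 'ROWS' [FORCE]. ROWS is JSON, a list that holds one entry, the list of rows, each a list of 5 numbers: the opening, from 0 (shut) to 1 (fully open), then the shift along the tool's x, y, z in m, then the turn about the tool's z in rad. A call has 1 to 8 rows; each row shifts and turns the commanded pose from where the row before left it, along the tool's axes as they then stand; what a row does not reach is not made up. A row lasts 1/10 s, in which the tool goes at most 50 mm and 8.59 degrees, less where a joint would pass 70% of its speed; a pose out of reach is approached as far as the arm can. A call is refused whole if a number of a shift passes 0.05 or a number of a turn 0.15, either way. A call with a gripper value outside its range is refused whole. The fingers move at their own pace and stop on an object; FORCE is the grip in N (left out, the last holds). Time passes only in rows, so rows that do not move let the fingers close. It gives the time, the measured TCP pose, the force and the opening at its end, in the units of the state.
- sense(): the state, without advancing time (a new reading comes with each control period).
- camera(name): name is "scene" or "top"; returns a dict with "frame" (420x560x3 uint8, red, green, blue), "vertical_fov" (degrees; the focal length in pixels is half the picture's height over the tangent of half this angle, whatever the lens; pixels are square), "cx", "cy" (the principal point, pixels), "distortion" ([k1, k2, p1, p2, k3] as OpenCV has them; the pictures are not rectified), "R" (3x3) and "t" (3): a world point X has camera coordinates R X + t. Camera axes: x right, y down, z forward; pixel columns grow to the right and rows downward; lengths in m; the calibration is good to about 2 mm. A picture is of the moment at which its call begins. There is no depth.
- job_done(): hands the job in, once; it reports no verdict.
Trained networks look in a picture, given as the dict that the camera call returned (one of the last four; its "shot" number tells which), for a name from the list of things; names that differ only in an ending like _2 or _b are one class to them, and where a whole thing is asked for, a point or a joint stands for the part that bears it (a point fixed in the world has none). Each returns a list of dicts, best first, with "confidence" (0 to 1); they miss things now and then, are a little off and sometimes report something else, mostly with a low value. They report only what shows in the picture. A call takes as long as a camera call.
- masks_of(picture, target): "pixels" (420x560 bool, what is visible of it) and "point" ([column, row] in pixels, amid what is visible of it).
The state is a dict: "time": time; "joint_positions": joint angles; "qvel": joint speeds; "effort": joint torques, N m; "tool_pos": TCP position; "tcp_rot": TCP orientation; "force": force on the tool from outside, world axes, zero at the start; "ft_torque": the same for the moment, N m; "grip_width": finger opening in m.
Only numpy, scipy, OpenCV 4.12 (cv2) and the standard library are available. Lean on these libraries where they do the work, as an engineer would, in place of code of your own. Each camera call takes 0.05 s, during which the arm holds its last target. There are 200 camera calls.

## Working session

There is one attempt and no reset: what is moved stays moved. The work goes in short steps, Python scripts to look and compute and a shell command to move; the robot and the scene stay as the last step left them, time stands still between calls to the robot, and variables do not carry over. Pictures are saved under pics/ and viewed, about 8 in all and at most 12, crops included, and the job is handed in when it is done.

```bash
mkdir -p pics; cat > h.py <<'E'
import numpy as np, cv2
from rig import sense, camera, job_done, masks_of
def K(p):
    f=p["frame"].shape[0]/2/np.tan(np.radians(p["vertical_fov"])/2)
    return np.array([[f,0,p["cx"]],[0,f,p["cy"]],[0,0,1]])
def ray(p,uv):
    n=cv2.undistortPoints(np.array([[uv]],float),K(p),np.array(p["distortion"],float))[0,0]
    R=np.array(p["R"]);t=np.array(p["t"])
    return -R.T@t, R.T@np.array([n[0],n[1],1])
def at_z(p,uv,z):
    o,d=ray(p,uv); return o+d*(z-o[2])/d[2]
def proj(p,X):
    R=np.array(p["R"]);t=np.array(p["t"])
    return cv2.projectPoints(np.atleast_2d(np.array(X,float)),cv2.Rodrigues(R)[0],t,K(p),np.array(p["distortion"],float))[0][:,0]
def tri(obs):
    A=np.zeros((3,3));b=np.zeros(3)
    for p,uv in obs:
        o,d=ray(p,uv);d/=np.linalg.norm(d);M=np.eye(3)-np.outer(d,d);A+=M;b+=M@o
    return np.linalg.solve(A,b)
def save(p,n): cv2.imwrite("pics/"+n,p["frame"][:,:,::-1])
E
python3 - <<'E'
from h import *
s=sense();print({k:np.round(v,3).tolist() for k,v in s.items() if k in("time","tool_pos","tcp_rot","force","grip_width")})
P={n:camera(n) for n in("top","scene")}
for n in P: save(P[n],n+"1.png"); print(n,-np.array(P[n]["R"]).T@P[n]["t"])
for t in ["wheel_handle","lock_lever_tip","feed_wheel","feed_unit","stone_pot","brass_dop","oil_bottle","powder_jar"]:
    o=[]
    for n in P:
        m=masks_of(P[n],t)
        print(t,n,[(round(x["confidence"],2),np.round(x["point"]).tolist(),int(x["pixels"].sum())) for x in m[:2]])
        if m:o.append((P[n],m[0]["point"]))
    if len(o)==2: print("   tri",tri(o).round(3))
E
```

```text
{'time': 0.0, 'tool_pos': [0.244, 0.602, 0.23], 'tcp_rot': [-179.895, 0.008, 157.893], 'force': [-0.251, -1.383, -0.804], 'grip_width': 0.085}
top [ 0.5559432  -0.00666043  1.05697998]
scene [ 1.1366983  -0.93599255  0.99217188]
wheel_handle top [(0.4, [312.0, 252.0], 74)]
wheel_handle scene [(0.44, [235.0, 208.0], 143)]
   tri [ 0.524 -0.088  0.133]
lock_lever_tip top [(0.63, [258.0, 268.0], 160)]
lock_lever_tip scene [(0.67, [249.0, 186.0], 110), (0.3, [229.0, 282.0], 162)]
   tri [0.494 0.028 0.111]
feed_wheel top [(0.91, [336.0, 253.0], 1559)]
feed_wheel scene [(0.89, [223.0, 230.0], 1276)]
   tri [ 0.52  -0.143  0.1  ]
feed_unit top [(0.6, [324.0, 200.0], 27695)]
feed_unit scene [(0.63, [284.0, 280.0], 21149)]
   tri [ 0.662 -0.127 -0.029]
stone_pot top [(0.72, [252.0, 194.0], 279)]
stone_pot scene [(0.77, [309.0, 222.0], 226)]
   tri [0.664 0.042 0.035]
brass_dop top [(0.5, [371.0, 218.0], 105)]
brass_dop scene [(0.66, [228.0, 279.0], 157)]
   tri [ 0.594 -0.237  0.049]
oil_bottle top [(0.8, [204.0, 177.0], 493)]
oil_bottle scene [(0.62, [338.0, 198.0], 748), (0.6, [224.0, 233.0], 1327)]
   tri [0.703 0.153 0.054]
powder_jar top [(0.69, [212.0, 253.0], 508), (0.26, [253.0, 190.0], 243)]
powder_jar scene [(0.8, [283.0, 187.0], 542)]
   tri [0.529 0.141 0.039]
```

View pics/top1.png

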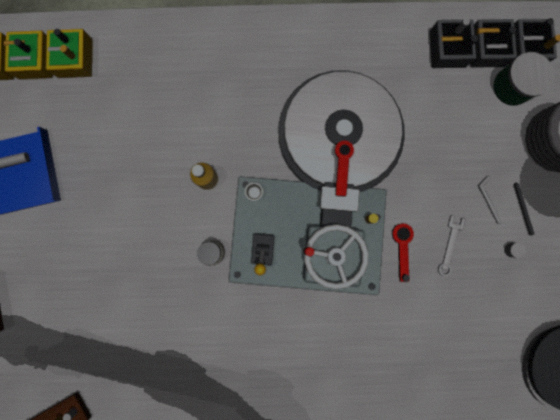

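View pics/scene1.png

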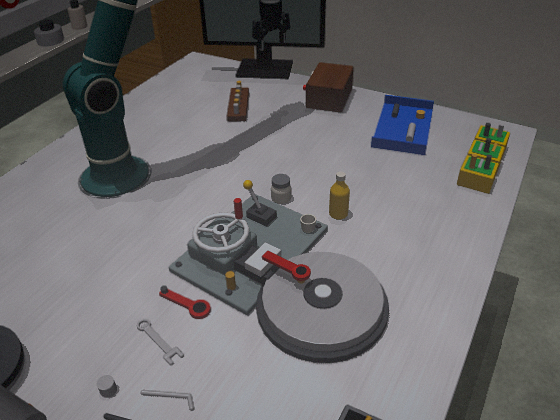

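The top view shows the wheel hub at (337,257), the red handle at (309,252), lap centre at (344,128) and knob at (260,269). The bed plate corners are at about (238,177), (387,188), (380,294) and (230,283). In the scene view the handle is at (238,208).

```bash
python3 - <<'E'
from h import *
from scipy.optimize import least_squares
p=camera("top");s=camera("scene")
U=[(.170,.240,.02),(.170,-.120,.02),(-.085,-.120,.02),(-.085,.240,.02),(0,0,.098)]
uv=np.array([(238,177),(387,188),(380,294),(230,283),(337,257)],float)
# refine: wheel mask ellipse in top
m=masks_of(p,"feed_wheel")[0]["pixels"].astype(np.uint8)
c,_=cv2.findContours(m,cv2.RETR_EXTERNAL,cv2.CHAIN_APPROX_NONE);c=max(c,key=cv2.contourArea)
e=cv2.fitEllipse(cv2.convexHull(c));print("ellipse",e, at_z(p,e[0],.091))
def W(q,X):
    X=np.atleast_2d(X);c_,s_=np.cos(q[2]),np.sin(q[2])
    return np.c_[q[0]+c_*X[:,0]-s_*X[:,1],q[1]+s_*X[:,0]+c_*X[:,1],X[:,2]]
r=least_squares(lambda q:(proj(p,W(q,U))-uv).ravel(),[.52,-.14,0.],loss="soft_l1")
q=r.x;print("pose",q[:2].round(4),np.degrees(q[2]).round(2));print((proj(p,W(q,U))-uv).round(1).tolist())
print("lap pix exp",proj(p,W(q,(.3,0,.06))))
for n,P in(("top",p),("scene",s)):
    m=masks_of(P,"wheel_handle")[0];print(n,np.round(m["point"],1))
    ys,xs=np.nonzero(m["pixels"]);print(xs.mean(),ys.mean(),ys.min(),ys.max(),xs.min(),xs.max())
    im=P["frame"].astype(int);rd=(im[...,0]>120)&(im[...,1]<60)&(im[...,2]<70)
    print("hub",proj(P,W(q,(0,0,.098))).round(1),"knob",proj(P,W(q,(-.041,.165,.117))).round(1))
    best=min((np.linalg.norm(proj(P,W(q,(.065*np.cos(np.pi-a),.065*np.sin(np.pi-a),.125)))[0]-[xs.mean(),ys.mean()]),a) for a in np.linspace(-3,3,601)); print("feed angle",best)
    big=cv2.resize(P["frame"][150:310,200:400],None,fx=4,fy=4,interpolation=cv2.INTER_CUBIC) if n=="top" else None
    if big is not None:
        for X in U+[(-.041,.165,.117)]:
            u=proj(P,W(q,X))[0];cv2.circle(big,(int((u[0]-200)*4+2),int((u[1]-150)*4+2)),3,(0,255,0),1)
        cv2.imwrite("pics/t2.png",cv2.resize(big,(750,600))[:,:,::-1])
E
```

```text
ellipse ((335.35791015625, 256.64764404296875), (64.04129028320312, 66.08859252929688), 125.09439086914062) [ 0.51017001 -0.14306936  0.091     ]
pose [ 0.5109 -0.1468] -5.91
[[-0.2, -0.4], [-0.1, -0.0], [0.6, 0.6], [-0.9, 0.3], [0.5, -0.6]]
lap pix exp [[343.39498799 127.02375628]]Traceback (most recent call last):
  File "<stdin>", line 17, in <module>
IndexError: list index out of range
```

```bash
cat >> h.py <<'E'
Q=[.5109,-.1466,np.radians(-5.9)]
def W(X,q=Q):
    X=np.atleast_2d(X);c_,s_=np.cos(q[2]),np.sin(q[2])
    return np.c_[q[0]+c_*X[:,0]-s_*X[:,1],q[1]+s_*X[:,0]+c_*X[:,1],X[:,2]]
def handle():
    """feed angle (mod 2pi) from red blob matching in both views"""
    out={}
    ang=np.linspace(-np.pi,np.pi,721)
    for n in("top","scene"):
        P=camera(n);hsv=cv2.cvtColor(P["frame"],cv2.COLOR_RGB2HSV)
        rd=(((hsv[...,0]<8)|(hsv[...,0]>172))&(hsv[...,1]>140)&(hsv[...,2]>60)).astype(np.uint8)
        best=[]
        # template: projected handle outline
        th=np.linspace(0,2*np.pi,16,endpoint=False)
        for a in ang:
            c=np.array([.065*np.cos(np.pi-a),.065*np.sin(np.pi-a)])
            X=[(c[0]+.01*np.cos(t),c[1]+.01*np.sin(t),z) for t in th for z in(.099,.153)]
            hull=cv2.convexHull(np.round(proj(P,W(X))*8).astype(np.int32))
            m=np.zeros(rd.shape,np.uint8);cv2.fillConvexPoly(m,hull,1,shift=3)
            i=(m&rd).sum();best.append(i/m.sum())
        best=np.array(best);k=best>=best.max()*.93
        out[n]=(round(float(best.max()),2),round(float((ang[k]*best[k]).sum()/best[k].sum()),3),int(k.sum()))
        out[n+"_P"]=P
    return out
E
python3 - <<'E'
from h import *
o=handle();print(o["top"],o["scene"])
a=o["top"][1]
ims=[]
for n,(x,y) in(("top",(225,170)),("scene",(170,170))):
    P=o[n+"_P"];b=cv2.resize(P["frame"][y:y+130,x:x+170],None,fx=4,fy=4,interpolation=cv2.INTER_CUBIC)
    for X in [(0,0,.098),(-.041,.165,.117),(.17,.24,.02),(-.085,-.12,.02),(-.065*np.cos(a),.065*np.sin(a),.125),(-.065*np.cos(a),.065*np.sin(a),.153)]:
        u=proj(P,W(X))[0];cv2.circle(b,(int((u[0]-x)*4+2),int((u[1]-y)*4+2)),4,(0,255,0),1)
    cv2.imwrite("pics/t2%s.png"%n,b[:,:,::-1])
print(W((-.065*np.cos(a),.065*np.sin(a),.125)),W((-.041,.165,.117)))
E
```

```text
(0.61, 1.689, 10) (0.16, 1.719, 7)
[[ 0.52515965 -0.08318342  0.125     ]] [[0.48707795 0.02174046 0.117     ]]
```

View pics/t2top.png

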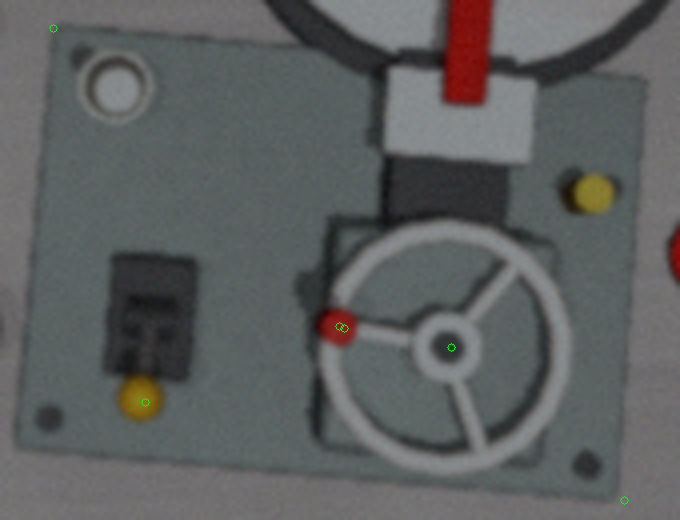

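View pics/t2scene.png

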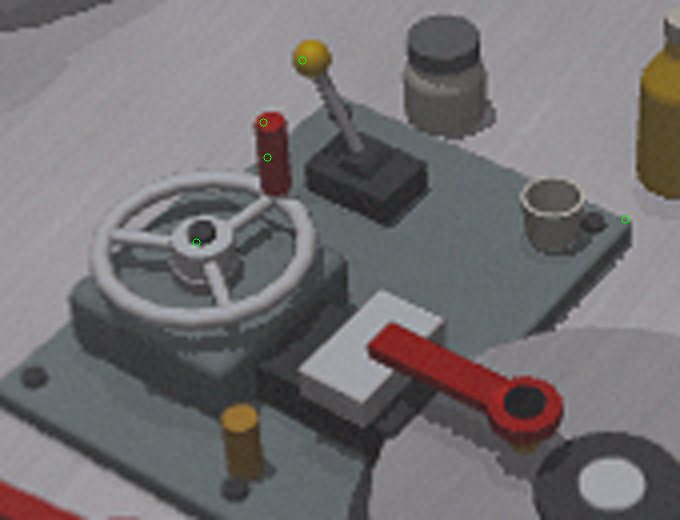

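The markers sit about 1 px (top) and 2 px (scene) off the knob, handle cap and hub, so the pose needs a shift of a few mm. I'll refine it jointly from both views using knob top (140,398), handle cap (338,327) and scene knob (312,58), handle cap (271,121), in crop pixels. Then I'll plan the approach.

```bash
python3 - <<'E'
from h import *
from scipy.optimize import least_squares
t=camera("top");s=camera("scene")
f=lambda x,y,u,v:(x+u/4-.4,y+v/4-.4)
T=lambda u,v:f(225,170,u,v);S=lambda u,v:f(170,170,u,v)
print("knob tri",tri([(t,T(140,398)),(s,S(312,58))]),"cap tri",tri([(t,T(338,327)),(s,S(271,121))]))
def res(v):
    q=v[:3];a=v[3];h=(-.065*np.cos(a),.065*np.sin(a))
    o=[(t,T(140,398),(-.041,.165,.117)),(s,S(312,58),(-.041,.165,.117)),(t,T(338,327),(*h,.153)),(s,S(271,121),(*h,.153)),
       (t,(238,177),(.17,.24,.02)),(t,(387,188),(.17,-.12,.02)),(t,(380,294),(-.085,-.12,.02)),(t,(230,283),(-.085,.24,.02)),
       (t,(335.6,256.6),(0,0,.094)),(s,S(203,249),(0,0,.094))]
    return np.concatenate([proj(p,W(X,q))[0]-uv for p,uv,X in o])
r=least_squares(res,[*Q,1.7],loss="soft_l1");v=r.x
print("pose",v[:2].round(4),np.degrees(v[2]).round(2),"feed",v[3].round(3));print(res(v).reshape(-1,2).round(1).tolist())
a=v[3];H=W((-.065*np.cos(a),.065*np.sin(a),.125),v[:3])[0];print("handle",H.round(4),"polar world",np.degrees(np.arctan2(H[1]-v[1],H[0]-v[0])).round(1),"knob",W((-.041,.165,.117),v[:3]).round(4))
E
python3 -m handwheel '[[[0,0,0,0,0.15],[0,0,0,0,0.15]]]'; python3 -c "
from rig import sense;s=sense();print(s['joint_positions'],s['tool_pos'],s['tcp_rot'])"
```

```text
knob tri [0.49078686 0.02530155 0.11791476] cap tri [ 0.52679446 -0.07948583  0.15213848]
pose [ 0.512  -0.1447] -6.11 feed 1.687
[[0.4, 0.3], [-1.5, 0.4], [0.5, -0.4], [-1.2, 0.1], [-0.7, -1.1], [-0.8, -0.2], [-0.4, 0.4], [-1.9, -0.5], [0.7, -0.7], [-0.7, -0.9]]
handle [ 0.5263 -0.0813  0.125 ] polar world 77.3 knob [[0.4888 0.0237 0.117 ]]
time: 1.5
tool_pos: [0.2447, 0.6021, 0.2313]
tcp_rot: [-180.0, -0.0, 140.3]
force: [-0.1, 0.3, -0.1]
grip_width: 0.0593
[-72.99530393  26.6923199    2.97876159  92.03065973  -1.53369967
  61.31841866 -19.25210634] [0.24473344 0.60214484 0.23127414] [-1.79995724e+02 -6.85330616e-03  1.40345133e+02]
```

The triangulated knob height is 118 mm (expected 117) and the cap 152 mm (expected 153), so the pose is consistent to about 2 mm. Next I rotate to yaw 228° with the fingers shut, so the push is along tool -y and joint 7 has room for the turn. Then I travel high.

```bash
cat > st.py <<'E'
from h import *
s=sense();print(round(s["time"],2),np.round(s["tool_pos"],4),np.round(s["tcp_rot"],1),"F",np.round(s["force"],1),"j",np.round(s["joint_positions"],0),s["grip_width"].round(4) if hasattr(s["grip_width"],"round") else s["grip_width"])
E
python3 -m handwheel '[[[0,0,0,0,-0.15],[0,0,0,0,-0.15],[0,0,0,0,-0.15],[0,0,0,0,-0.15],[0,0,0,0,-0.15],[0,0,0,0,-0.15],[0,0,0,0,-0.15],[0,0,0,0,-0.15]]]' >/dev/null
python3 -m handwheel '[[[0,0,0,0,-0.15],[0,0,0,0,-0.15],[0,0,0,0,-0.03],[0,0.01,-0.02,0,0],[0,0.02,-0.039,0,0],[0,0.02,-0.039,0,0],[0,0.02,-0.039,0,0],[0,0.02,-0.039,0,0]]]' >/dev/null
python3 -m handwheel '[[[0,0.02,-0.039,0,0],[0,0.02,-0.039,0,0],[0,0.02,-0.039,0,0],[0,0.02,-0.039,0,0],[0,0.02,-0.039,0,0],[0,0.02,-0.039,0,0],[0,0.02,-0.039,0,0],[0,0,0,0,0]]]'
python3 st.py
```

```text
time: 3.9
tool_pos: [0.4293, 0.1264, 0.2316]
tcp_rot: [-179.9, -0.0, -132.3]
force: [-0.2, 1.1, -0.3]
grip_width: -0.0001
3.9 [0.4293 0.1264 0.2316] [-179.9   -0.  -132.3] F [-0.2  1.1 -0.3] j [-19.   7.  -2. 119.   0.  54. 116.] -7.595116284686145e-05
```

```bash
python3 -m handwheel '[[[0,0.0176,-0.033,0,0],[0,0.0176,-0.033,0,0],[0,0.0176,-0.033,0,0],[0,0.0176,-0.033,0,0],[0,0.0176,-0.033,0,0],[0,0,0,0.04,0],[0,0,0,0.04,0],[0,0,0,0.015,0]]]' >/dev/null
python3 -m handwheel '[[[0,0,0,0.008,0],[0,0,0,0,0]]]'
python3 - <<'E'
from h import *
import st
p=camera("scene");b=cv2.resize(p["frame"][130:290,150:350],None,fx=3.7,fy=3.7,interpolation=cv2.INTER_CUBIC);cv2.imwrite("pics/a1.png",b[:,:,::-1])
E
```

```text
time: 4.9
tool_pos: [0.492, -0.0429, 0.1277]
tcp_rot: [179.9, -0.0, -131.7]
force: [-0.3, 0.0, -0.2]
grip_width: 0.0003
4.9 [ 0.492  -0.0429  0.1277] [ 179.9   -0.  -131.7] F [-0.3  0.  -0.2] j [ -4.  20.   6. 119.  -3.  42. 142.] 0.00025135001382909267
```

View pics/a1.png

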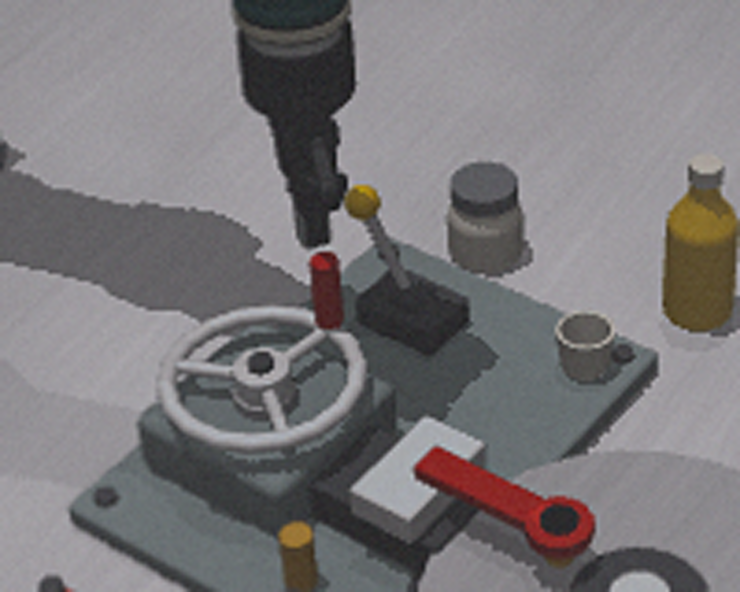

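The closed fingertips sit just behind the handle, clear of the knob. Now I centre on it and probe for contact.

```bash
python3 -m handwheel '[[[0,0.005,-0.008,0,0],[0,0,-0.01,0,0],[0,0,-0.002,0,0],[0,0,0,0,0]]]' | grep -E "pos|force"
python3 -m handwheel '[[[0,0,-0.002,0,0],[0,0,0,0,0]]]' | grep -E "pos|force"
python3 -m handwheel '[[[0,0,-0.002,0,0],[0,0,0,0,0]]]' | grep -E "pos|force"
python3 -m handwheel '[[[0,0,-0.002,0,0],[0,0,0,0,0]]]' | grep -E "pos|force"
python3 -m handwheel '[[[0,0,-0.002,0,0],[0,0,0,0,0]]]' | grep -E "pos|force"
python3 -m handwheel '[[[0,0,-0.002,0,0],[0,0,0,0,0]]]' | grep -E "pos|force"
```

```text
tool_pos: [0.5047, -0.0611, 0.1288]
force: [-0.4, 0.5, -0.4]
tool_pos: [0.5055, -0.0618, 0.1284]
force: [0.2, 0.4, -0.2]
tool_pos: [0.507, -0.0631, 0.1283]
force: [0.0, -0.9, -0.6]
tool_pos: [0.5086, -0.0646, 0.1283]
force: [0.4, 0.1, -0.6]
tool_pos: [0.5095, -0.0653, 0.1282]
force: [-2.1, 1.3, 0.6]
tool_pos: [0.5111, -0.0667, 0.1282]
force: [-3.0, 2.2, 2.2]
```

Contact was felt at D ≈ 23.7 mm from tool centre to handle axis, matching the camera estimate. Now a planner that prints tool-frame rows for me to type.

```bash
cat > plan.py <<'E'
import sys,json
from h import *
C=np.array([.513,-.144]);D=.0237
def u(a): return np.array([np.cos(np.radians(a)),np.sin(np.radians(a))])
# args: theta_start theta_end rows yaw_min [yaw clamp]
def plan(th0,th1,n,ymin=-82,D=D,off=0):
    s=sense();p=np.array(s["tool_pos"]);y=s["tcp_rot"][2]
    while y>th0+180+60: y-=360
    while y<th0+180-60: y+=360
    rows=[]
    for th in np.linspace(th0,th1,n+1)[1:]:
        y1=max(min(th+180,y),ymin); y1=max(y1,y-6.5)
        tgt=C+.065*u(th)-D*u(y1+90)
        d=tgt-p[:2]; x,yy=d@u(y),d@u(y-90)
        rows.append([0,round(x,4),round(yy,4),round(p[2]-.128,4),round(np.radians(y-y1),3)])
        p=np.array([*tgt,.128]);y=y1
    print("end yaw",round(y,1))
    for i in range(0,n,8): print("["+json.dumps(rows[i:i+8]).replace(" ","")+"]")
def where():
    """wheel polar angle implied by tool contact"""
    s=sense();p=np.array(s["tool_pos"])[:2]+D*u(s["tcp_rot"][2]+90)-C
    print("t",round(s["time"],2),"handle est polar",np.degrees(np.arctan2(p[1],p[0])).round(1),"r",np.linalg.norm(p).round(4),"yaw",s["tcp_rot"][2].round(1) if hasattr(s["tcp_rot"][2],"round") else s["tcp_rot"][2],"z",round(s["tool_pos"][2],4),"F",np.round(s["force"],1),"j7",round(s["joint_positions"][6]))
E
python3 -c "
from plan import *
where();plan(75,-20,24)"
```

```text
t 6.35 handle est polar 75.5 r 0.0636 yaw -131.6 z 0.1282 F [-3.   2.2  2.2] j7 145
end yaw 160.0
[[[0,-0.0034,-0.004,0.0002,0.0],[0,-0.0016,-0.0042,0.0,0.0],[0,-0.0013,-0.0043,0.0,0.0],[0,-0.001,-0.0044,0.0,0.0],[0,-0.0007,-0.0044,0.0,0.0],[0,-0.0004,-0.0045,0.0,0.0],[0,-0.0005,-0.0045,0.0,0.019],[0,-0.0015,-0.0045,0.0,0.069]]]
[[[0,-0.0015,-0.0045,0.0,0.069],[0,-0.0015,-0.0045,0.0,0.069],[0,-0.0015,-0.0045,0.0,0.069],[0,-0.0015,-0.0045,0.0,0.069],[0,-0.0015,-0.0045,0.0,0.069],[0,-0.0015,-0.0045,0.0,0.069],[0,-0.0015,-0.0045,0.0,0.069],[0,-0.0015,-0.0045,0.0,0.069]]]
[[[0,-0.0015,-0.0045,0.0,0.069],[0,-0.0015,-0.0045,0.0,0.069],[0,-0.0015,-0.0045,0.0,0.069],[0,-0.0015,-0.0045,0.0,0.069],[0,-0.0015,-0.0045,0.0,0.069],[0,-0.0015,-0.0045,0.0,0.069],[0,-0.0015,-0.0045,0.0,0.069],[0,-0.0015,-0.0045,0.0,0.069]]]
```

```bash
python3 -m handwheel '[[[0,-0.0025,-0.004,0,0],[0,-0.002,-0.0042,0,0],[0,-0.0015,-0.0043,0,0],[0,-0.001,-0.0044,0,0],[0,-0.0007,-0.0044,0,0],[0,-0.0004,-0.0045,0,0],[0,-0.0005,-0.0045,0,0.02],[0,-0.0015,-0.0045,0,0.07]]]' >/dev/null; python3 -c "from plan import *;where()"
python3 -m handwheel '[[[0,-0.0015,-0.0045,0,0.07],[0,-0.0015,-0.0045,0,0.07],[0,-0.0015,-0.0045,0,0.07],[0,-0.0015,-0.0045,0,0.07]]]' >/dev/null
python3 - <<'E'
from plan import *
where()
p=camera("scene");b=cv2.resize(p["frame"][130:290,150:350],None,fx=3.7,fy=3.7,interpolation=cv2.INTER_CUBIC);cv2.imwrite("pics/a2.png",b[:,:,::-1])
plan(28,-98,32)
E
```

```text
t 7.15 handle est polar 42.5 r 0.0643 yaw -137.0 z 0.1282 F [-2.  2. -0.] j7 142
t 7.55 handle est polar 26.9 r 0.0647 yaw -153.0 z 0.1282 F [-2.5  2.   0. ] j7 129
end yaw 82.0
[[[0,-0.0011,-0.0023,0.0003,0.048],[0,-0.0015,-0.0045,0.0,0.069],[0,-0.0015,-0.0045,0.0,0.069],[0,-0.0015,-0.0045,0.0,0.069],[0,-0.0015,-0.0045,0.0,0.069],[0,-0.0015,-0.0045,0.0,0.069],[0,-0.0015,-0.0045,0.0,0.069],[0,-0.0015,-0.0045,0.0,0.069]]]
[[[0,-0.0015,-0.0045,0.0,0.069],[0,-0.0015,-0.0045,0.0,0.069],[0,-0.0015,-0.0045,0.0,0.069],[0,-0.0015,-0.0045,0.0,0.069],[0,-0.0015,-0.0045,0.0,0.069],[0,-0.0015,-0.0045,0.0,0.069],[0,-0.0015,-0.0045,0.0,0.069],[0,-0.0015,-0.0045,0.0,0.069]]]
[[[0,-0.0015,-0.0045,0.0,0.069],[0,-0.0015,-0.0045,0.0,0.069],[0,-0.0015,-0.0045,0.0,0.069],[0,-0.0015,-0.0045,0.0,0.069],[0,-0.0015,-0.0045,0.0,0.069],[0,-0.0015,-0.0045,0.0,0.069],[0,-0.0015,-0.0045,0.0,0.069],[0,-0.0015,-0.0045,0.0,0.069]]]
[[[0,-0.0015,-0.0045,0.0,0.069],[0,-0.0015,-0.0045,0.0,0.069],[0,-0.0015,-0.0045,0.0,0.069],[0,-0.0015,-0.0045,0.0,0.069],[0,-0.0015,-0.0045,0.0,0.069],[0,-0.0015,-0.0045,0.0,0.069],[0,-0.0015,-0.0045,0.0,0.069],[0,-0.0015,-0.0045,0.0,0.069]]]
```

View pics/a2.png

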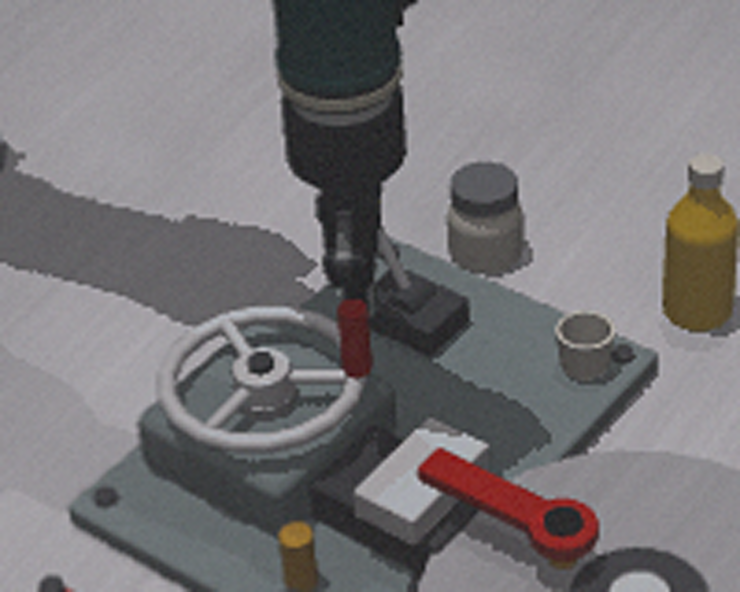

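The handle has moved clockwise with the fingertips behind it, and contact force is about 3 N. Continuing.

```bash
python3 -m handwheel '[[[0,-0.0012,-0.003,0,0.05],[0,-0.0015,-0.0045,0,0.07],[0,-0.0015,-0.0045,0,0.07],[0,-0.0015,-0.0045,0,0.07],[0,-0.0015,-0.0045,0,0.07],[0,-0.0015,-0.0045,0,0.07],[0,-0.0015,-0.0045,0,0.07],[0,-0.0015,-0.0045,0,0.07]]]' >/dev/null; python3 -c "from plan import *;where()"
python3 -m handwheel '[[[0,-0.0015,-0.0045,0,0.07],[0,-0.0015,-0.0045,0,0.07],[0,-0.0015,-0.0045,0,0.07],[0,-0.0015,-0.0045,0,0.07],[0,-0.0015,-0.0045,0,0.07],[0,-0.0015,-0.0045,0,0.07],[0,-0.0015,-0.0045,0,0.07],[0,-0.0015,-0.0045,0,0.07]]]' >/dev/null; python3 -c "from plan import *;where();plan(-36,-68,8)"
```

```text
t 8.4 handle est polar -2.8 r 0.0652 yaw 176.1 z 0.1283 F [ 0.2  2.8 -0.4] j7 106
t 9.2 handle est polar -34.0 r 0.065 yaw 144.1 z 0.1284 F [ 2.   2.2 -2.7] j7 82
end yaw 112.0
[[[0,-0.0015,-0.0068,0.0004,0.071],[0,-0.0015,-0.0046,0.0,0.07],[0,-0.0015,-0.0046,0.0,0.07],[0,-0.0015,-0.0046,0.0,0.07],[0,-0.0015,-0.0046,0.0,0.07],[0,-0.0015,-0.0046,0.0,0.07],[0,-0.0015,-0.0046,0.0,0.07],[0,-0.0015,-0.0046,0.0,0.07]]]
```

```bash
python3 -m handwheel '[[[0,-0.0015,-0.0046,0,0.07],[0,-0.0015,-0.0046,0,0.07],[0,-0.0015,-0.0046,0,0.07],[0,-0.0015,-0.0046,0,0.07],[0,-0.0015,-0.0046,0,0.07],[0,-0.0015,-0.0046,0,0.07],[0,-0.0015,-0.0046,0,0.07],[0,-0.0015,-0.0046,0,0.07]]]' >/dev/null; python3 -c "from plan import *;where()"
python3 -m handwheel '[[[0,-0.0015,-0.0046,0,0.07],[0,-0.0015,-0.0046,0,0.07],[0,-0.0015,-0.0046,0,0.07],[0,-0.0015,-0.0046,0,0.07],[0,-0.0015,-0.0046,0,0.07],[0,-0.0015,-0.0046,0,0.07],[0,-0.0015,-0.0046,0,0.07],[0,-0.0015,-0.0046,0,0.07]]]' >/dev/null; python3 -c "from plan import *;where();plan(-99,-131,8);h=handle();print(h['top'],h['scene'])"
```

```text
t 10.0 handle est polar -66.4 r 0.0648 yaw 112.0 z 0.1287 F [ 3.7  1.1 -2.2] j7 59
t 10.8 handle est polar -98.7 r 0.0648 yaw 79.8 z 0.1289 F [ 4.8 -0.8 -3.6] j7 34
end yaw 49.0
[[[0,-0.0013,-0.0049,0.0009,0.05],[0,-0.0015,-0.0046,0.0,0.07],[0,-0.0015,-0.0046,0.0,0.07],[0,-0.0015,-0.0046,0.0,0.07],[0,-0.0015,-0.0046,0.0,0.07],[0,-0.0015,-0.0046,0.0,0.07],[0,-0.0015,-0.0046,0.0,0.07],[0,-0.0015,-0.0046,0.0,0.07]]]
(0.0, nan, 721) (0.19, -1.563, 16)h.py:42: RuntimeWarning: invalid value encountered in scalar divide
  out[n]=(round(float(best.max()),2),round(float((ang[k]*best[k]).sum()/best[k].sum()),3),int(k.sum()))
```

The scene camera agrees (about -96.5° world against -98.7° from contact). Continuing.

```bash
python3 -m handwheel '[[[0,-0.0015,-0.0046,0.0005,0.07],[0,-0.0015,-0.0046,0,0.07],[0,-0.0015,-0.0046,0,0.07],[0,-0.0015,-0.0046,0,0.07],[0,-0.0015,-0.0046,0,0.07],[0,-0.0015,-0.0046,0,0.07],[0,-0.0015,-0.0046,0,0.07],[0,-0.0015,-0.0046,0,0.07]]]' >/dev/null; python3 -c "from plan import *;where()"
python3 -m handwheel '[[[0,-0.0015,-0.0046,0,0.07],[0,-0.0015,-0.0046,0,0.07],[0,-0.0015,-0.0046,0,0.07],[0,-0.0015,-0.0046,0,0.07],[0,-0.0015,-0.0046,0,0.07],[0,-0.0015,-0.0046,0,0.07],[0,-0.0015,-0.0046,0,0.07],[0,-0.0015,-0.0046,0,0.07]]]' >/dev/null; python3 -c "from plan import *;where();plan(-163,-273,28,-85)"
```

```text
t 11.7 handle est polar -131.1 r 0.0644 yaw 47.8 z 0.1288 F [ 2.6 -2.8  1.2] j7 9
t 12.5 handle est polar -163.6 r 0.0644 yaw 15.7 z 0.1287 F [ 0.9 -3.4  1.3] j7 -18
end yaw -85
[[[0,-0.0017,-0.0038,0.0007,0.046],[0,-0.0015,-0.0045,0.0,0.069],[0,-0.0015,-0.0045,0.0,0.069],[0,-0.0015,-0.0045,0.0,0.069],[0,-0.0015,-0.0045,0.0,0.069],[0,-0.0015,-0.0045,0.0,0.069],[0,-0.0015,-0.0045,0.0,0.069],[0,-0.0015,-0.0045,0.0,0.069]]]
[[[0,-0.0015,-0.0045,0.0,0.069],[0,-0.0015,-0.0045,0.0,0.069],[0,-0.0015,-0.0045,0.0,0.069],[0,-0.0015,-0.0045,0.0,0.069],[0,-0.0015,-0.0045,0.0,0.069],[0,-0.0015,-0.0045,0.0,0.069],[0,-0.0015,-0.0045,0.0,0.069],[0,-0.0015,-0.0045,0.0,0.069]]]
[[[0,-0.0015,-0.0045,0.0,0.069],[0,-0.0015,-0.0045,0.0,0.069],[0,-0.0015,-0.0045,0.0,0.069],[0,-0.0015,-0.0045,0.0,0.069],[0,-0.0015,-0.0045,0.0,0.069],[0,-0.0015,-0.0045,0.0,0.069],[0,-0.0015,-0.0045,0.0,0.069],[0,-0.0015,-0.0045,0.0,0.069]]]
[[[0,-0.0015,-0.0045,0.0,0.069],[0,-0.0014,-0.0045,0.0,0.066],[0,0.0002,-0.0045,0.0,0.0],[0,0.0005,-0.0044,0.0,0.0]]]
```

```bash
python3 -m handwheel '[[[0,-0.0017,-0.0045,0.0005,0.06],[0,-0.0015,-0.0046,0,0.07],[0,-0.0015,-0.0046,0,0.07],[0,-0.0015,-0.0046,0,0.07],[0,-0.0015,-0.0046,0,0.07],[0,-0.0015,-0.0046,0,0.07],[0,-0.0015,-0.0046,0,0.07],[0,-0.0015,-0.0046,0,0.07]]]' >/dev/null; python3 -c "from plan import *;where()"
python3 -m handwheel '[[[0,-0.0015,-0.0046,0,0.07],[0,-0.0015,-0.0046,0,0.07],[0,-0.0015,-0.0046,0,0.07],[0,-0.0015,-0.0046,0,0.07],[0,-0.0015,-0.0046,0,0.07],[0,-0.0015,-0.0046,0,0.07],[0,-0.0015,-0.0046,0,0.07],[0,-0.0015,-0.0046,0,0.07]]]' >/dev/null; python3 -c "from plan import *;where();plan(-227,-279,16,-110)"
```

```text
t 13.3 handle est polar 164.3 r 0.065 yaw -15.8 z 0.1282 F [-0.8 -3.5  2.9] j7 -46
t 14.1 handle est polar 132.4 r 0.0658 yaw -47.9 z 0.1278 F [-2.4 -2.6  3.3] j7 -76
end yaw -99.0
[[[0,-0.0001,-0.003,-0.0002,0.042],[0,-0.0012,-0.0037,0.0,0.057],[0,-0.0012,-0.0037,0.0,0.057],[0,-0.0012,-0.0037,0.0,0.057],[0,-0.0012,-0.0037,0.0,0.057],[0,-0.0012,-0.0037,0.0,0.057],[0,-0.0012,-0.0037,0.0,0.057],[0,-0.0012,-0.0037,0.0,0.057]]]
[[[0,-0.0012,-0.0037,0.0,0.057],[0,-0.0012,-0.0037,0.0,0.057],[0,-0.0012,-0.0037,0.0,0.057],[0,-0.0012,-0.0037,0.0,0.057],[0,-0.0012,-0.0037,0.0,0.057],[0,-0.0012,-0.0037,0.0,0.057],[0,-0.0012,-0.0037,0.0,0.057],[0,-0.0012,-0.0037,0.0,0.057]]]
```

```bash
python3 -m handwheel '[[[0,-0.0005,-0.0035,0,0.05],[0,-0.0012,-0.0037,0,0.057],[0,-0.0012,-0.0037,0,0.057],[0,-0.0012,-0.0037,0,0.057],[0,-0.0012,-0.0037,0,0.057],[0,-0.0012,-0.0037,0,0.057],[0,-0.0012,-0.0037,0,0.057],[0,-0.0012,-0.0037,0,0.057]]]' >/dev/null; python3 -c "from plan import *;where()"
python3 -m handwheel '[[[0,-0.0012,-0.0037,0,0.057],[0,-0.0012,-0.0037,0,0.057],[0,-0.0012,-0.0037,0,0.057],[0,-0.0012,-0.0037,0,0.057],[0,-0.0012,-0.0037,0,0.057],[0,-0.0012,-0.0037,0,0.057],[0,0,0,0,0]]]' >/dev/null
python3 - <<'E'
from plan import *
where();h=handle();print(h['top'],h['scene'])
p=h["scene_P"];x,y=170,170
b=cv2.resize(p["frame"][y:y+130,x:x+170],None,fx=4,fy=4,interpolation=cv2.INTER_CUBIC)
cv2.imwrite("pics/a3.png",b[:,:,::-1])
E
```

```text
t 14.9 handle est polar 107.0 r 0.0653 yaw -73.6 z 0.1276 F [-2.6 -1.4  3. ] j7 -101
t 15.6 handle est polar 87.3 r 0.0655 yaw -93.0 z 0.1273 F [-1.5 -0.1  0.6] j7 -121
(0.0, nan, 721) (0.36, 1.592, 12)h.py:42: RuntimeWarning: invalid value encountered in scalar divide
  out[n]=(round(float(best.max()),2),round(float((ang[k]*best[k]).sum()/best[k].sum()),3),int(k.sum()))
```

View pics/a3.png

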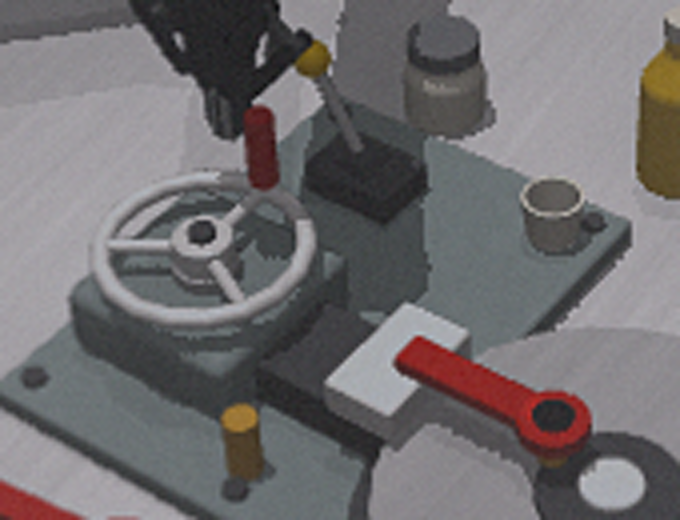

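The handle cap is at crop (260,110); it started at (271,121), so it is still some 8–10° short. I'll push about 7° more, back off and compare with the starting pictures.

```bash
python3 -m handwheel '[[[0,-0.0006,-0.0027,0,0.04],[0,-0.0006,-0.0027,0,0.04],[0,-0.0006,-0.0027,0,0.04],[0,0,0,0,0],[0,0,0,0,0]]]' >/dev/null; python3 -c "from plan import *;where()"
python3 -m handwheel '[[[0,0,0.01,0,0],[0,0,0.02,0,0],[0,0,0.03,0,0],[0,0,0.03,0,0],[0,0,0.02,0,0],[0,0,0,-0.05,0],[0,0,0,-0.04,0],[0,0,0,0,0]]]'
cat > cmp.py <<'E'
from h import *
from scipy.optimize import least_squares
def redcap(im,box,hi):
    x0,y0,x1,y1=box;b=im[y0:y1,x0:x1].astype(float)
    w=np.clip(b[...,0]-1.6*np.maximum(b[...,1],b[...,2])-5,0,None)
    n,l,st,_=cv2.connectedComponentsWithStats((w>10).astype(np.uint8))
    k=1+np.argmax(st[1:,4]);w=w*(l==k)
    yy,xx=np.mgrid[y0:y1,x0:x1];return (w*xx).sum()/w.sum(),(w*yy).sum()/w.sum(),int((l==k).sum())
B={"top":(296,240,325,268),"scene":(224,190,254,225)}
s=sense();print(s["time"],np.round(s["tool_pos"],3))
for n in B:
    old=cv2.imread(f"pics/{n}1.png")[:,:,::-1];P=camera(n)
    a,b=redcap(old,B[n],0),redcap(P["frame"],B[n],0)
    print(n,"old",np.round(a,2),"new",np.round(b,2))
    g=lambda A:proj(P,W((-.065*np.cos(A),.065*np.sin(A),.125 if n=="scene" else .15),[.513,-.144,Q[2]]))[0]
    J=(g(1.74)-g(1.64))/.1;d=np.array(b[:2])-a[:2];e=J@d/(J@J)
    print("  dpix/rad",J.round(1),"feed diff (new-old) rad",e.round(3))
    x,y=(225,170) if n=="top" else (170,170)
    cr=lambda I:cv2.resize(I[y:y+130,x:x+170],None,fx=2.3,fy=2.3,interpolation=cv2.INTER_CUBIC)
    cv2.imwrite(f"pics/cmp_{n}.png",np.hstack([cr(old),cr(P["frame"])])[:,:,::-1])
E
python3 cmp.py
```

```text
t 16.2 handle est polar 80.4 r 0.065 yaw -99.9 z 0.1273 F [-2.2  0.2  1.3] j7 -128
time: 17.0
tool_pos: [0.3895, -0.05, 0.1886]
tcp_rot: [179.4, 1.0, -100.0]
force: [-0.6, 0.3, -0.7]
grip_width: 0.0001
17.0 [ 0.39  -0.05   0.189]
top old [309.   251.02  69.  ] new [308.69 252.22  70.  ]
  dpix/rad [  5.9 -30.8] feed diff (new-old) rad -0.04
scene old [237.15 199.91  30.  ] new [236.18 199.51  31.  ]
  dpix/rad [18.3 10.5] feed diff (new-old) rad -0.049
```

All three measures agree: the wheel is about 0.045 rad (2.6°) short. Contact gave 80.4° against 77.8° at the start. Re-approaching to finish.

```bash
python3 -m handwheel '[[[0,0.002,-0.025,0,0],[0,0.002,-0.025,0,0],[0,0.002,-0.025,0,0],[0,0,-0.01,0.02,0],[0,0,0,0.03,0],[0,0,0,0.01,0],[0,0,0,0,0]]]' >/dev/null
python3 - <<'E'
from plan import *
where();s=sense();p=np.array(s["tool_pos"]);y=s["tcp_rot"][2];print(p,s["tcp_rot"])
t=C+.065*u(77.8)-D*u(y+90);d=t-p[:2];print("x",d@u(y),"y",d@u(y-90))
E
```

```text
t 17.8 handle est polar 108.7 r 0.0708 yaw -100.2 z 0.1215 F [ 0.8 -0.6 -0.1] j7 -145
[ 0.46697498 -0.07277501  0.12152187] [ 1.78666963e+02 -1.11139188e-01 -1.00194079e+02]
x -0.0030051884273266907 y -0.036479264783423504
```

```bash
python3 -m handwheel '[[[0,-0.001,-0.01,-0.005,0],[0,-0.001,-0.01,0,0],[0,-0.001,-0.01,0,0],[0,0,0,0,0]]]' |grep force
python3 -m handwheel '[[[0,0,-0.002,0,0],[0,0,-0.002,0,0],[0,0,0,0,0],[0,0,0,0,0]]]' |grep force
python3 - <<'E'
from plan import *
where();s=sense();p=np.array(s["tool_pos"]);y=s["tcp_rot"][2];print(p,s["tcp_rot"])
t=C+.065*u(77.8)-D*u(y+90);d=t-p[:2];print("x",d@u(y),"y",d@u(y-90))
E
```

```text
force: [0.2, -0.6, -0.4]
force: [-1.0, 0.7, 0.6]
t 18.6 handle est polar 78.2 r 0.0665 yaw -100.1 z 0.1288 F [-1.   0.7  0.6] j7 -146
[ 0.50327501 -0.07477071  0.12883353] [ 1.79029510e+02  1.67577096e-01 -1.00119772e+02]
x 0.0014863524884145987 y -0.0003971523239649123
```

```bash
python3 -m handwheel '[[[0,0,-0.0005,0,0],[0,0,0,0,0]]]' |grep -E "pos|force"
python3 -m handwheel '[[[0,0,0.01,0,0],[0,0,0.02,0,0],[0,0,0.025,0,0],[0,0,0.02,0,0],[0,0,0,-0.05,0],[0,0,0,-0.04,0],[0,0,0.01,0,0],[0,0,0,0,0]]]' >/dev/null
python3 cmp.py; python3 cmp.py
```

```text
tool_pos: [0.5035, -0.0748, 0.1288]
force: [-3.7, 0.7, 3.0]
19.6 [ 0.421 -0.06   0.22 ]
top old [309.   251.02  69.  ] new [308.93 250.96  74.  ]
  dpix/rad [  5.9 -30.8] feed diff (new-old) rad 0.002
scene old [237.15 199.91  30.  ] new [237.19 199.97  30.  ]
  dpix/rad [18.3 10.5] feed diff (new-old) rad 0.003
19.7 [ 0.421 -0.06   0.22 ]
top old [309.   251.02  69.  ] new [308.91 250.97  73.  ]
  dpix/rad [  5.9 -30.8] feed diff (new-old) rad 0.001
scene old [237.15 199.91  30.  ] new [237.19 199.95  29.  ]
  dpix/rad [18.3 10.5] feed diff (new-old) rad 0.003
```

View pics/cmp_top.png

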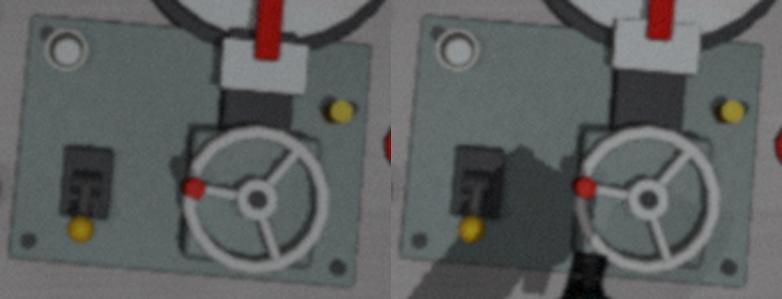

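The camera comparison puts the wheel within 0.003 rad of its starting handle position, and the carriage has moved one step towards the lap. Now the lever: move behind the knob (-x side) and go down.

```bash
python3 -m handwheel '[[[0,-0.03,0.002,0,0],[0,-0.03,0.003,0,0],[0,-0.031,0.002,0,0],[0,0,0,0.04,-0.07],[0,0,0,0.04,0],[0,0,0,0.034,0],[0,0,0,0,0]]]' >/dev/null
python3 - <<'E'
from plan import *
s=sense();p=np.array(s["tool_pos"]);y=s["tcp_rot"][2];print(s["time"],p,s["tcp_rot"],s["force"])
k=np.array([.490,.0247]);d=k-p[:2];print("knob in tool x",d@u(y),"y",d@u(y-90))
p=camera("scene");b=cv2.resize(p["frame"][130:270,170:350],None,fx=3.7,fy=3.7,interpolation=cv2.INTER_CUBIC);cv2.imwrite("pics/a5.png",b[:,:,::-1])
E
```

```text
20.5 [0.42590764 0.03003873 0.10323865] [ 1.78605656e+02 -1.19442205e-03 -9.61684104e+01] [-0.11678619 -0.67073243  0.64739035]
knob in tool x -0.0015789801154163022 y -0.06429494598909606
```

View pics/a5.png

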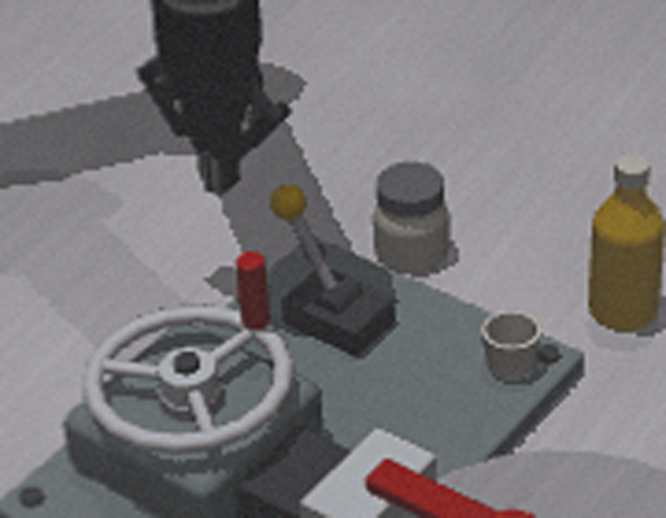

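The fingers stand behind the knob, aligned, and clear of the red handle. Pushing.

```bash
python3 -m handwheel '[[[0,-0.0015,-0.01,0,0],[0,0,-0.012,0,0],[0,0,-0.01,0,0],[0,0,-0.005,0,0],[0,0,-0.005,0,0],[0,0,-0.005,0,0],[0,0,-0.005,0,0],[0,0,-0.005,0,0]]]'
python3 -m handwheel '[[[0,0,-0.006,0,0],[0,0,-0.006,0,0],[0,0,-0.006,0,0],[0,0,-0.006,0,0],[0,0,-0.006,0,0],[0,0,-0.006,0,0],[0,0,-0.006,0,0],[0,0,0,0,0]]]'
python3 - <<'E'
from plan import *
s=sense();p=np.array(s["tool_pos"]);y=s["tcp_rot"][2]
k=np.array([.490,.0247])+.082*u(-6);d=k-p[:2];print("final knob in tool x",d@u(y),"y",d@u(y-90))
E
```

```text
time: 21.35
tool_pos: [0.4863, 0.0263, 0.1056]
tcp_rot: [179.1, 0.2, -96.1]
force: [-0.9, -0.5, 0.9]
grip_width: -0.0
time: 22.15
tool_pos: [0.5286, 0.0217, 0.105]
tcp_rot: [179.1, 0.2, -96.1]
force: [0.4, -0.3, 0.2]
grip_width: -0.0
final knob in tool x 0.0009690823027856559 y -0.04333082725038321
```

```bash
python3 -m handwheel '[[[0,0,-0.005,0,0],[0,0,-0.005,0,0],[0,0,-0.003,0,0],[0,0,0,0,0]]]'|grep -E "pos|force"
python3 -m handwheel '[[[0,0,-0.0015,0,0],[0,0,0,0,0]]]'|grep -E "pos|force"
python3 -m handwheel '[[[0,0,-0.0015,0,0],[0,0,0,0,0]]]'|grep -E "pos|force"
python3 - <<'E'
from h import *
p=camera("scene");b=cv2.resize(p["frame"][130:270,170:350],None,fx=3.7,fy=3.7,interpolation=cv2.INTER_CUBIC);cv2.imwrite("pics/a6.png",b[:,:,::-1])
E
```

```text
tool_pos: [0.5411, 0.0204, 0.1048]
force: [0.0, 0.6, 0.8]
tool_pos: [0.5421, 0.0203, 0.1047]
force: [-0.1, 0.0, 0.1]
tool_pos: [0.5436, 0.0202, 0.1047]
force: [-0.3, 0.6, -0.8]
```

View pics/a6.png

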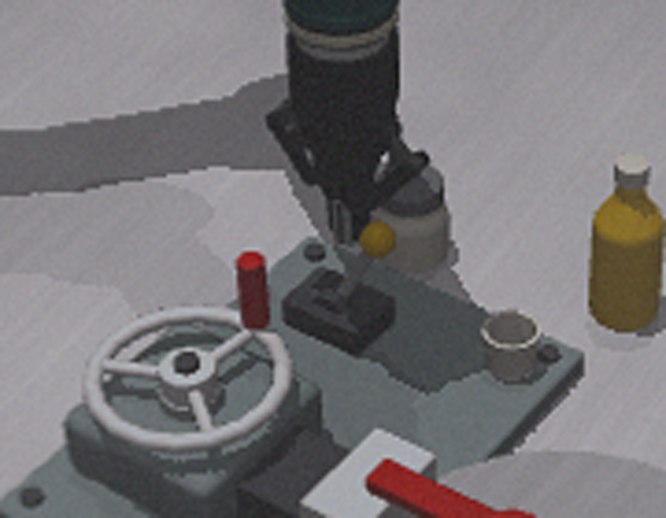

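The lever has swung over towards the lap and the knob is at (377,238) in the crop. I'll keep pressing in small steps until the stop is felt.

```bash
for i in 1; do
python3 -m handwheel '[[[0,0,-0.001,0,0],[0,0,0,0,0]]]'|grep -E "pos|force"
python3 -m handwheel '[[[0,0,-0.001,0,0],[0,0,0,0,0]]]'|grep -E "pos|force"
python3 -m handwheel '[[[0,0,-0.001,0,0],[0,0,0,0,0]]]'|grep -E "pos|force"
done
```

```text
tool_pos: [0.5446, 0.0201, 0.1046]
force: [-1.4, 0.7, -0.1]
tool_pos: [0.5451, 0.02, 0.1045]
force: [-2.6, 0.5, -0.2]
tool_pos: [0.5453, 0.02, 0.1044]
force: [-5.8, 0.2, 2.8]
```

The stop is felt: force rises while the position stalls. One last small press, then back off, lift and check.

```bash
python3 -m handwheel '[[[0,0,-0.001,0,0],[0,0,0,0,0]]]'|grep -E "pos|force"
python3 -m handwheel '[[[0,0,0.01,0,0],[0,0,0.02,0,0],[0,0,0.03,0,0],[0,0,0.03,0,0],[0,0,0,-0.04,0],[0,0,0,-0.05,0],[0,0,0,-0.03,0],[0,0,0,0,0]]]' |grep -E "pos|force"
python3 cmp.py
python3 - <<'E'
from h import *
o=[]
for n in("top","scene"):
    P=camera(n)
    print(n,"expected knob at stop",proj(P,W((.041,.165,.117),[.513,-.144,Q[2]])).round(1),[(round(m["confidence"],2),np.round(m["point"],1).tolist()) for m in masks_of(P,"lock_lever_tip")[:2]])
    hsv=cv2.cvtColor(P["frame"],cv2.COLOR_RGB2HSV);x,y=proj(P,W((.041,.165,.117),[.513,-.144,Q[2]]))[0].astype(int)
    k=np.zeros(hsv.shape[:2],bool);k[y-12:y+13,x-12:x+13]=True
    yy,xx=np.nonzero(k&(abs(hsv[...,0].astype(int)-22)<8)&(hsv[...,1]>130));print(xx.mean(),yy.mean(),len(xx));o.append((P,(xx.mean(),yy.mean())))
X=tri(o);print("knob",X.round(4),"unit frame",np.round([ (X[:2]-[.513,-.144])@[np.cos(Q[2]),np.sin(Q[2])],(X[:2]-[.513,-.144])@[-np.sin(Q[2]),np.cos(Q[2])]],4))
a=[cv2.resize(P["frame"][y:y+150,x:x+190],None,fx=2.1,fy=2.1,interpolation=cv2.INTER_CUBIC) for (P,_),(x,y) in zip(o,((220,150),(170,170)))]
cv2.imwrite("pics/fin.png",np.hstack(a)[:,:,::-1])
E
```

```text
tool_pos: [0.5454, 0.02, 0.1043]
force: [-8.4, 1.6, 5.2]
tool_pos: [0.4629, 0.0287, 0.2295]
force: [0.0, 0.4, -0.3]
24.6 [0.463 0.029 0.229]
top old [309.   251.02  69.  ] new [308.92 250.89  72.  ]
  dpix/rad [  5.9 -30.8] feed diff (new-old) rad 0.004
scene old [237.15 199.91  30.  ] new [237.23 199.97  29.  ]
  dpix/rad [18.3 10.5] feed diff (new-old) rad 0.005
top expected knob at stop [[262.6 231.1]] [(0.67, [328.2, 198.4]), (0.54, [260.4, 231.7])]
263.00925925925924 231.5 108
scene expected knob at stop [[271.2 194.6]] [(0.46, [269.5, 195.3])]
271.94202898550725 194.34782608695653 69
knob [0.5712 0.0159 0.1179] unit frame [0.0414 0.165 ]
```

View pics/fin.png

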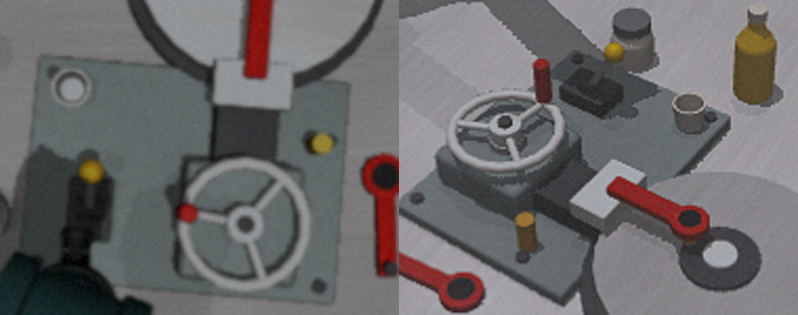

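The knob measures (41.4, 165, 118) mm in the unit's frame, which is where the stop should put it. The wheel is back at its starting position, the other things stand where they were, and the robot is clear.

```bash
python3 -c "
from rig import *
print(job_done())"
```

```text
the job is handed in; nothing more can be done
None
```

The job is done and handed in at about 25 s of the 72 s allowed. With the fingers shut I pushed the hand wheel clockwise one full turn by its red handle. I then pushed the lock lever over towards the lap until it met its stop. Nothing was gripped.

- **Wheel:** contact force was about 3–6 N. I stopped short, measured, and finished with a small extra push. Both cameras put the handle within 0.005 rad of its starting position, and the carriage has moved towards the lap.
- **Lever:** the force rose to about 10 N while the finger stopped advancing. The knob then measured (41.4, 165, 118) mm in the unit's frame, against (41, 165, 117) expected at the stop.
- **Bystanders:** the pot, pin, jar and bottle look unmoved in the last pictures. The spare tang shows only in part there and looks in place. The wrench is outside the last crops, so I did not check it; the arm never went near it.
- **Checks that disagreed:** the recognition network's top answer for the knob in the last top view was wrong (it pointed at the carriage). Its second answer, the yellow colour and the scene camera all agree on the true position. The top camera could not see the handle while the hand was over it.

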